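Hold the fourth corner post for pinning

TASK

The stacking tray on the bench has three of its corner posts; pick up the fourth, which lies toppled, and stand it upright in the empty corner, foot down on the tray floor and dowel spigot up. Press it firmly into the corner so that it bears flat against both side boards at once, and finish while still holding and pressing it there with the gripper, ready to be pinned from outside. Leave the other things on the bench, and the box of pins in the tray, where they are.

Things in the scene. Friction and masses are not known exactly. Their poses are not given: they have to be found in the camera images.
- post_mid (a point): centre of the loose corner post: a brown square wooden bar 36 x 36 x 110 mm, about 0.1 kg, with a pale round spigot (16 mm diameter, 14 mm long) on its top end. This point is on the axis, 55 mm from the foot. z runs along the bar from foot to spigot, x and y are square to the side faces. At the start it lies on a side face on the bench
- post_foot (a point): centre of the flat foot end of the same post (the end without spigot); axes as for post_mid
- tray: shallow tray fixed to the bench by dark cleats (18 mm high, reaching 22 mm out from each side): 200 mm in x, 260 mm in y, floor 9 mm thick, four 12 mm boards, top edge 55 mm above the bench. Origin: centre of its underside, z up. Posts fitted at corners (+x,+y), (+x,-y), (-x,+y), spigot ends 133 mm above the bench; the -x,-y corner is empty
- corner_seat (a point): the point on the tray floor (9 mm above the bench) where the centre of the post's foot belongs when it stands in the empty corner touching both boards: 18 mm from each inner face; axes as for the tray, so the front board lies to its -x and the side board to its -y
- front_board: the tray's side board on its -x side, one of the two that form the empty corner: 12 x 260 mm, 46 mm high. Origin: middle of its inner face at the tray floor; its x axis is square to that face and points into the tray. Rigid
- side_board: the tray's side board on its -y side, the other board of the empty corner: 176 x 12 mm, 46 mm high. Origin: middle of its inner face at the tray floor; its y axis is square to that face and points into the tray. Rigid
- pin_box: small red box of pins, 75 x 50 x 34 mm, lying loose on the tray floor towards the far side from the empty corner; to be left alone. Origin: centre of its underside
- tape_stack: loose stack of three brown packing-tape rolls, 100 mm diameter, 146 mm high; to be left alone. Origin: centre of its underside
- wrap_roll: white hand roll of stretch wrap standing on end, 68 mm diameter, 155 mm high; to be left alone. Origin: centre of its underside
- glue: white bottle of wood glue with blue label, 60 mm diameter, 180 mm high; to be left alone. Origin: centre of its underside
- nailer: orange and grey compressed-air pin nailer lying on its side, about 220 x 200 mm, 60 mm high; to be left alone. Origin: on the bench, under the end of its grey cylinder nearest the handle
- tape_measure: yellow and black pocket tape measure lying flat, 72 x 66 mm, 38 mm high; to be left alone. Origin: centre of its underside
Things that resemble listed ones, but are neither listed nor needed, are in the scene too. What is meant by the part that bears post_mid is not blue or green, and is the smaller of those in its own colour.

How it is judged:
On the way:
1. the toppled post has been brought upright, spigot up (angle between post_mid's own z axis and vertical below 0.15 rad), for 0.2 s.
At the end, for the whole second after the job is handed in: Through the last second the post is upright (0.05 rad), square to the tray (0.06 rad), foot within 3 mm of the tray floor and 5 mm of the corner seat, pressing on the front and the side board with over 2 N each, the gripper's fingers still on it (over 2 N) (angle between post_mid's own z axis and vertical below 0.05 rad and (angle between the x axis of post_mid and the x axis of tray, either way round below 0.06 rad or angle between the x axis of post_mid and the y axis of tray, either way round below 0.06 rad) and z of post_foot in the frame of tray below 0.012 m and horizontal distance between post_foot and corner_seat below 0.005 m and contact force between post and front_board above 2 N and contact force between post and side_board above 2 N and contact force between the fingers and post above 2 N); the arm keeps its last pose, push and grip.
It fails at once if another thing on the bench or the box of pins is moved by more than 30 mm (distance of any of pin_box, tape_stack, wrap_roll, glue, nailer, tape_measure from where it was at the start of the episode above 0.03 m).
It also fails if it takes over 64 s, if anything falls off the work surface, if the arm or the gripper's body presses on something with over 40 N, if the wrist force passes 120 N, or if a joint passes its speed limit or range.

ROBOT

A 6-joint arm with a two-finger parallel gripper is mounted at the origin on the work surface. World frame = base frame: x ahead of the robot, y to its left, z up, the work surface at z = 0. Lengths are in m, angles in rad, forces in N, time in s.
With the tool pointing down it reaches from about 0.35 to 0.8 m from the base axis. Payload 7.3 kg.
Tool frame: the origin (TCP) lies midway between the tips of the shut fingers; the grasp point (between the pads) lies 19 mm behind it (bot.grasp_offset is the distance from the TCP to the grasp point, in m); z points along the fingers, y is the direction in which the jaws open and shut (so a half turn about z gives the same grasp; the last joint's range is limited). The gripper opens to 85 mm and grips with 20 to 120 N. Pads are 22 mm wide; open, the fingers measure 114 mm over their backs; the gripper's body (76 mm by 85 mm) begins 54 mm behind the grasp point. The pads swing forward as they close: fully open they stand 13 mm farther back than shut.
Start: joints at [-1.276, 0.342, 1.524, -0, 1.275, -0.146], TCP at [0.224, -0.475, 0.231] pointing down, gripper open.
Joint ranges: [-2.53, 2.53], [-0.77, 2.02], [0.04, 2.7], [-1, 4.14], [0.28, 2.66], [-3.11, 3.11]. Speed limits (rad/s): [2.57, 2.57, 3.14, 3.14, 3.14, 3.14].

INTERFACE

Orientations are given as a unit quaternion [x, y, z, w].
In Python, from cell import bot gives the robot as it stands.
- The arm moves only by the tool jog_arm, never from a script. Its arguments are lists of equal length, an entry for each row: "grip": the closure in counts, from 0 (fully open) to 255 (shut); "xyz": the shift along the tool's x, y, z in m, a list of three; "twist": the turn, a rotation vector about the tool's x, y, z in rad, a list of three. A call has 1 to 10 rows; each row is the pose to reach, as a shift and turn from the pose measured when the call began, along the tool's axes at that moment; what a row does not reach only later rows make up. A row lasts 1/10 s, in which the tool goes at most 50 mm and 8.59 degrees, less where a joint would pass 70% of its speed; a pose out of reach is approached as far as the arm can. A call with a gripper value outside its range is refused whole. The fingers move at their own pace and stop on an object; the grip force is fixed at half the most. Time passes only in rows, so rows that repeat a pose let the fingers close. It gives the time, the measured TCP pose, the force and the opening at its end, in the units of the state.
- bot.get_obs(): the state, without advancing time (a new reading comes with each control period).
- bot.grab_frame(name): name is "side" or "top" or "wrist"; returns the picture (384x512x3 uint8, red, green, blue); there is no depth.
- bot.camera_info(name): a dict with "K" (3x3 intrinsics, pixels), "view" (4x4, takes a point from world to camera coordinates); the wrist camera has in their place "T_tool_cam" (4x4, takes a point from camera to tool coordinates, whose origin is the TCP and whose axes are the flange's). Camera axes: x right, y up, looking along -z (the intrinsics and any distortion apply to the point x, -y, -z); pixel columns grow to the right and rows downward; lengths in m; the calibration is good to about 2 mm. A picture is of the moment at which its call begins: read the wrist's pose just before it. camera_info takes no time and is no camera call.
- bot.close_job(): hands the job in, once; it reports no verdict.
Trained networks look in the newest picture that a camera, given by its name, has taken for a name from the list of things; names that differ only in an ending like _2 or _b are one class to them, and where a whole thing is asked for, a point or a joint stands for the part that bears it (a point fixed in the world has none). Each returns a list of dicts, best first, with "p" (0 to 1); they miss things now and then, are a little off and sometimes report something else, mostly with a low value. They report only what shows in the picture. A call takes as long as a camera call. They do not tell look-alikes from the thing itself.
- bot.boxes_of(camera, query): "rect" ([left, top, width, height] in pixels, round what is visible of it).
- bot.outline_of(camera, query): "mask" (384x512 bool, what is visible of it) and "rect" ([left, top, width, height] in pixels, round what is visible of it).
- bot.tip_of(camera, query): "location" ([column, row] in pixels: a listed point, or the origin of a listed thing).
The state is a dict: "clock": time; "joints": joint angles; "joint_velocities": joint speeds; "joint_torque": joint torques, N m; "tool_pos": TCP position; "tool_rot": TCP orientation; "force": force on the tool from outside, world axes, zero at the start; "wrist_torque": the same for the moment, N m; "grip_width": opening from 0.0 (shut) to 1.0 (fully open).
Only numpy, scipy, OpenCV 4.12 (cv2) and the standard library are available. Lean on these libraries where they do the work, as an engineer would, in place of code of your own. Each camera call takes 0.05 s, during which the arm holds its last target. There are 200 camera calls.

## Working session

There is one attempt and no reset: what is moved stays moved. The work goes in short steps, Python scripts to look and compute and a tool call to move; the robot and the scene stay as the last step left them, time stands still between calls to the robot, and variables do not carry over. Pictures are saved under pics/ and viewed, about 8 in all and at most 12, crops included, and the job is handed in when it is done.

Besides the shell and the picture viewer there is one more tool, called after "Request:" by a JSON object that holds its "op" and its "data". jog_arm: Moves the arm, as the interface text tells. Its arguments: {"type":"object","properties":{"grip":{"type":"array","items":{"type":"number"}},"xyz":{"type":"array","items":{"type":"array","items":{"type":"number"}}},"twist":{"type":"array","items":{"type":"array","items":{"type":"number"}}}},"required":["grip","xyz","twist"]}

```bash
mkdir -p pics; ls; python3 - <<'E'
from cell import bot
import cv2,numpy as np
a=bot.grab_frame("side");b=bot.grab_frame("top")
cv2.imwrite("pics/s0.png",a[:,:,::-1]);cv2.imwrite("pics/t0.png",b[:,:,::-1])
for c in("side","top"):
  i=bot.camera_info(c);print(c,np.round(i["K"],1).tolist(),np.round(i["view"],3).tolist(),[k for k in i])
  for q in("post_mid","post_foot","corner_seat","tray","front_board","side_board"):
    print(q,[(np.round(d["location"],1).tolist(),round(d["p"],2)) for d in bot.tip_of(c,q)[:6]])
print(bot.camera_info("wrist")); o=bot.get_obs();print(o)
E
```

```text
pics
side [[453.0, 0.0, 259.9], [0.0, 453.0, 190.0], [0.0, 0.0, 1.0]] [[-0.975, -0.223, -0.014, 0.596], [0.094, -0.466, 0.88, -0.117], [-0.203, 0.856, 0.475, -1.464], [0.0, 0.0, 0.0, 1.0]] ['K', 'view']
post_mid [([196.2, 208.9], 0.89), ([331.4, 255.9], 0.85), ([334.3, 181.0], 0.81), ([286.2, 175.8], 0.53)]
post_foot [([307.0, 244.5], 0.91), ([184.3, 219.2], 0.75), ([279.0, 175.6], 0.73), ([333.1, 166.6], 0.73)]
corner_seat [([274.4, 222.3], 0.65)]
tray [([316.3, 155.5], 0.74), ([247.7, 243.6], 0.69), ([235.9, 198.0], 0.69)]
front_board [([279.1, 241.0], 0.87)]
side_board [([253.5, 223.5], 0.9)]
top [[497.6, 0.0, 252.0], [0.0, 497.6, 185.4], [0.0, 0.0, 1.0]] [[-0.001, -1.0, -0.008, 0.012], [0.992, -0.002, 0.128, -0.603], [-0.128, -0.008, 0.992, -1.563], [0.0, 0.0, 0.0, 1.0]] ['K', 'view']
post_mid [([330.2, 258.8], 0.98), ([173.5, 265.5], 0.7), ([335.7, 195.4], 0.68), ([227.4, 119.7], 0.67), ([227.6, 184.7], 0.62)]
post_foot [([210.4, 112.4], 0.82), ([350.8, 254.3], 0.81), ([186.3, 249.2], 0.71), ([319.5, 193.4], 0.55), ([224.7, 207.0], 0.55)]
corner_seat [([222.3, 208.3], 0.64)]
tra
[... 656 characters left out ...]
e+00]])}
{'clock': 0.7, 'joints': array([-1.27601074e+00,  3.41982612e-01,  1.52408392e+00, -7.51910810e-06,
        1.27542958e+00, -1.46043416e-01]), 'joint_velocities': array([ 0.00036453,  0.00038861, -0.00085557,  0.00074183, -0.00147213,
       -0.00076003]), 'joint_torque': array([-2.37224613e-04, -4.33459139e+01, -2.46237624e+01,  1.05091505e-05,
        2.76289929e-04,  5.50451460e-06]), 'tool_pos': array([ 0.22401416, -0.47482608,  0.23133616]), 'tool_rot': array([ 9.75806669e-01,  2.18635181e-01, -5.85768434e-11,  4.84067225e-05]), 'force': array([-0.18360856,  0.17852531,  0.19536615]), 'wrist_torque': array([0.0080812 , 0.02064827, 0.02754859]), 'grip_width': 0.9996985075593832}
```

```bash
python3 -c "
import cv2
cv2.imwrite('pics/t1.png',cv2.resize(cv2.imread('pics/t0.png'),(800,600),interpolation=cv2.INTER_CUBIC))
cv2.imwrite('pics/s1.png',cv2.resize(cv2.imread('pics/s0.png'),(800,600),interpolation=cv2.INTER_CUBIC))"
```

```text
(no output)
```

View pics/t1.png

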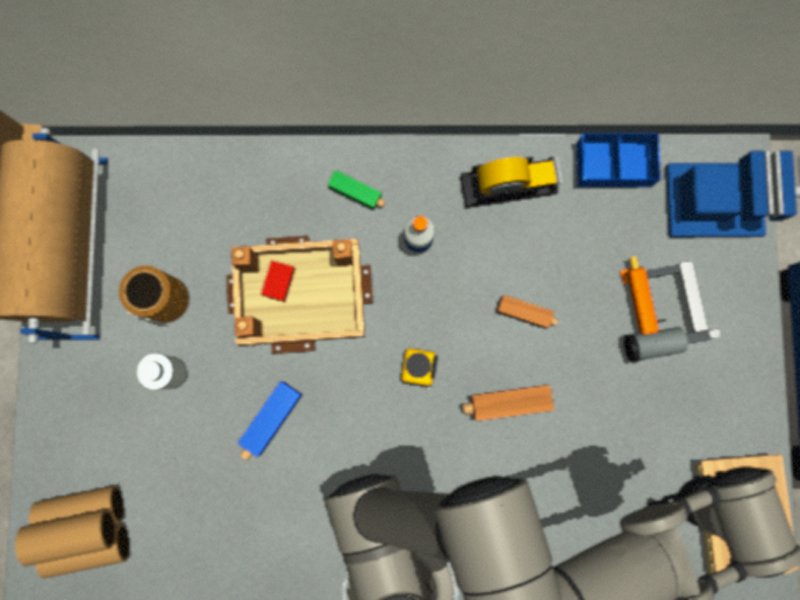

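View pics/s1.png

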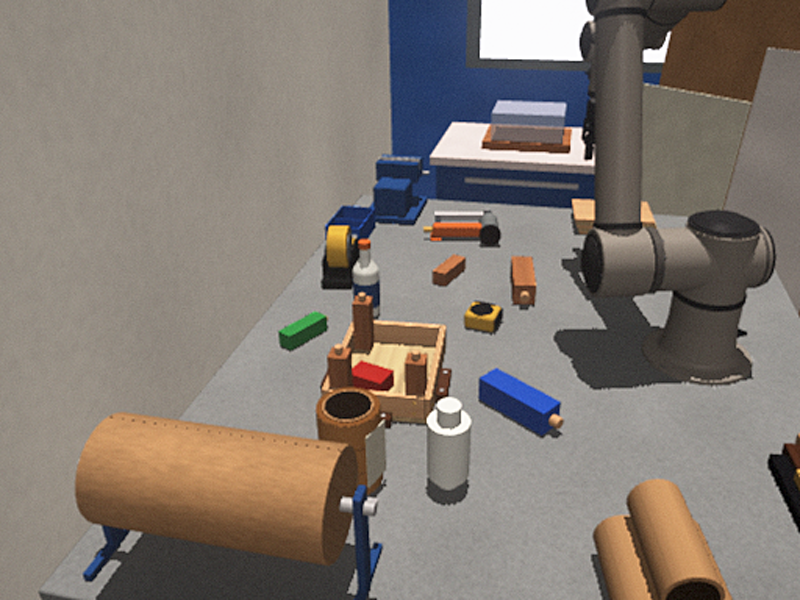

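Top view: the wanted small brown post is at (337,200) px, spigot toward the lower right (−y). The larger look-alike is at (326,257). The tray's empty corner is at about (227,212). Next I'll compute positions.

```bash
cat > h.py <<'E'
import numpy as np,cv2
from cell import bot
from scipy.spatial.transform import Rotation as R
def cam(name,o=None):
    i=bot.camera_info(name)
    if name=="wrist":
        o=o or bot.get_obs();T=np.eye(4);T[:3,:3]=R.from_quat(o["tool_rot"]).as_matrix();T[:3,3]=o["tool_pos"]
        return i["K"],T@i["T_tool_cam"]
    return i["K"],np.linalg.inv(i["view"])
def ray(c,px,z):
    K,T=c;u,v=px;d=T[:3,:3]@np.array([(u-K[0,2])/K[0,0],-(v-K[1,2])/K[1,1],-1]);p=T[:3,3]
    return p+d*(z-p[2])/d[2]
def proj(c,P):
    K,T=c;q=np.linalg.inv(T)@np.r_[P,1];return np.array([K[0,2]+K[0,0]*q[0]/-q[2],K[1,2]-K[1,1]*q[1]/-q[2]])
E
python3 - <<'E'
from h import *
print([a for a in dir(bot) if a[0]!='_'],bot.grasp_offset)
c=cam("top");bot.grab_frame("top")
for n,px,z in(("seat",(222.3,208.3),.009),("fb",(195.3,217.4),.009),("sb",(225.3,185.4),.009),("tray",(192.3,185.3),0),("mid",(335.7,195.4),.018),("foot",(319.5,193.4),.018)): print(n,ray(c,px,z).round(4))
for d in bot.outline_of("top","post_mid"):
  (x,y),wh,a=cv2.minAreaRect(np.argwhere(d["mask"])[:,::-1].astype(np.float32));print(d["p"],d["rect"],x,y,wh,a,ray(c,(x,y),.03).round(4))
E
```

```text
['MotionError', 'boxes_of', 'camera_info', 'close_job', 'get_obs', 'grab_frame', 'grasp_offset', 'outline_of', 'tip_of'] 0.0187
seat [0.5321 0.1086 0.009 ]
fb [0.5025 0.1964 0.009 ]
sb [0.6074 0.0993 0.009 ]
tray [0.6091 0.2088 0.    ]
mid [ 0.5729 -0.2602  0.018 ]
foot [ 0.5795 -0.2078  0.018 ]
0.79 [320.0, 187.0, 35.9, 22.7] 337.7123718261719 199.76712036132812 (36.750919342041016, 11.938197135925293) 20.556047439575195 [ 0.5575 -0.2644  0.03  ]
0.78 [297.0, 245.6, 57.3, 25.0] 325.1470642089844 257.41180419921875 (17.879980087280273, 57.288002014160156) 82.23483276367188 [ 0.3737 -0.2205  0.03  ]
0.7 [154.6, 243.9, 38.4, 49.8] 171.19229125976562 269.4615173339844 (18.027755737304688, 54.360618591308594) 33.690067291259766 [0.3361 0.268  0.03  ]
0.61 [211.0, 108.4, 36.2, 24.9] 228.4681396484375 122.02470397949219 (36.710018157958984, 11.755860328674316) 25.64100456237793 [0.815  0.0889 0.03  ]
```

Request:
{"op": "jog_arm", "data": {"grip": [0, 0, 0, 0, 0, 0, 0, 0, 0, 0], "xyz": [[0.04, -0.008, -0.002], [0.08, -0.016, -0.004], [0.12, -0.024, -0.006], [0.16, -0.032, -0.008], [0.2, -0.04, -0.01], [0.24, -0.048, -0.012], [0.28, -0.056, -0.014], [0.32, -0.064, -0.016], [0.36, -0.072, -0.018], [0.386, -0.078, -0.02]], "twist": [[0, 0, 0], [0, 0, 0], [0, 0, 0], [0, 0, 0], [0, 0, 0], [0, 0, 0], [0, 0, 0], [0, 0, 0], [0, 0, 0], [0, 0, 0]]}}

```text
clock: 1.8
tool_pos: [0.5417, -0.2376, 0.2513]
tool_rot: [0.976, 0.219, 0.0, -0.0]
force: [-0.4, -0.3, -0.4]
grip_width: 1.003
```

```bash
python3 - <<'E'
from h import *
o=bot.get_obs();c=cam("wrist",o);f=bot.grab_frame("wrist");cv2.imwrite("pics/w1.png",f[:,:,::-1])
print(o["joints"].round(3))
for d in bot.outline_of("wrist","post_mid"):
  print(d["p"],d["rect"]);m=d["mask"].astype(np.uint8);np.save("pics/m.npy",m) if d["p"]>.5 else 0
for q in("post_mid","post_foot"):
  for d in bot.tip_of("wrist",q): print(q,d["location"],d["p"],ray(c,d["location"],.018).round(4))
E
```

```text
[-0.543  0.452  1.298  0.     1.391  0.585]
0.79 [233.6, 123.1, 80.9, 74.4]
0.59 [123.0, 233.2, 130.3, 75.4]
post_mid [270.0, 157.9] 0.64 [ 0.5626 -0.2524  0.018 ]
post_foot [247.9, 283.8] 0.97 [ 0.3792 -0.3062  0.018 ]
post_foot [245.5, 130.1] 0.65 [ 0.5811 -0.2086  0.018 ]
```

View pics/w1.png

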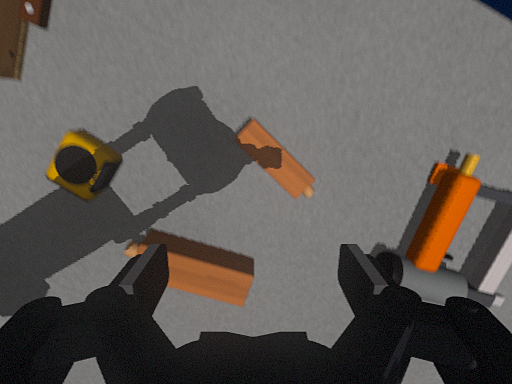

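The wrist view shows the small post from the foot at (247,128) to the spigot at (308,190), clear of its neighbours. I'll fit its pose to the masks.

```bash
cat >> h.py <<'E'
from scipy.optimize import minimize
def post_pts(P,Rm):
    b=[[x,y,z] for x in(-.018,.018) for y in(-.018,.018) for z in(-.055,.055)]
    s=[[.008*np.cos(t),.008*np.sin(t),z] for t in np.linspace(0,6.28,12,0) for z in(.055,.069)]
    return [np.array(q)@Rm.T+P for q in (b,s)]
def render(c,P,Rm,S=4):
    im=np.zeros((384*S,512*S),np.uint8)
    for q in post_pts(P,Rm):
        h=cv2.convexHull(np.array([(proj(c,p)+.5)*S for p in q],np.float32));cv2.fillConvexPoly(im,h.round().astype(int),255)
    return cv2.resize(im,(512,384),interpolation=cv2.INTER_AREA)/255.
def Rlie(a): # axis foot->spigot at yaw a, horizontal
    z=np.array([np.cos(a),np.sin(a),0]);x=np.array([0,0,1.]);return np.c_[x,np.cross(z,x),z]
def fitlie(c,m,x0):
    f=lambda v:(lambda r:1-np.minimum(r,m).sum()/np.maximum(r,m).sum())(render(c,np.r_[v[:2],.018],Rlie(v[2])))
    return minimize(f,x0,method="Nelder-Mead",options=dict(initial_simplex=np.array(x0)+np.array([[0,0,0],[.01,0,0],[0,.01,0],[0,0,.1]]),xatol=1e-4,fatol=1e-4))
E
python3 - <<'E'
from h import *
o=bot.get_obs();c=cam("wrist",o);f=bot.grab_frame("wrist");f2=bot.grab_frame("top")
for n,cc,x in(("wrist",c,270),("top",cam("top"),337)):
  d=min(bot.outline_of(n,"post_mid"),key=lambda d:abs(d["rect"][0]+d["rect"][2]/2-x)+ (abs(d["rect"][1]-155)if n=="wrist" else abs(d["rect"][1]-190)))
  r=fitlie(cc,d["mask"].astype(float),[.56,-.255,-1.92]);print(n,d["rect"],r.x.round(4),r.fun)
E
```

```text
wrist [233.1, 117.6, 80.7, 81.8] [ 0.5623 -0.2582 -1.89  ] 0.03495373600965701
top [318.7, 186.6, 12.6, 14.1] [ 0.5651 -0.2599 -1.8696] 0.8401280647345499
```

```bash
cat >> h.py <<'E'
def rel(P,Rm,n=10,o=None):
    o=o or bot.get_obs();R0=R.from_quat(o["tool_rot"]).as_matrix()
    return (R0.T@(np.array(P)-o["tool_pos"])).round(4),R.from_matrix(R0.T@Rm).as_rotvec().round(4)
def Rtool(az,e): # horizontal azimuth of pointing, e below horizontal
    z=np.array([np.cos(az)*np.cos(e),np.sin(az)*np.cos(e),-np.sin(e)]);y=np.array([np.sin(az),-np.cos(az),0]);return np.c_[np.cross(y,z),y,z]
E
python3 - <<'E'
from h import *
a=-1.89;u=np.array([np.cos(a),np.sin(a),0]);Rm=Rtool(a+np.pi,np.pi/4);d=Rm[:,2]
T=np.r_[.5623,-.2582,.025]+.025*u+.0187*d;print(T)
for b in(.1,0):print(T-b*d,rel(T-b*d,Rm))
E
```

```text
[ 0.55860422 -0.26938219  0.0117771 ]
[ 0.53641446 -0.33652096  0.08248778] (array([-0.0432,  0.0858,  0.1689]), array([ 0.3186,  0.7412, -0.7693]))
[ 0.55860422 -0.26938219  0.0117771 ] (array([0.0055, 0.0345, 0.2396]), array([ 0.3186,  0.7412, -0.7693]))
```

Request:
{"op": "jog_arm", "data": {"grip": [0, 0, 0, 0, 0, 0, 0, 0, 0, 0], "xyz": [[-0.004, 0.009, 0.01], [-0.009, 0.017, 0.02], [-0.013, 0.026, 0.035], [-0.017, 0.034, 0.05], [-0.022, 0.043, 0.07], [-0.026, 0.051, 0.09], [-0.03, 0.06, 0.11], [-0.035, 0.069, 0.13], [-0.039, 0.077, 0.15], [-0.0432, 0.0858, 0.1689]], "twist": [[0.032, 0.074, -0.077], [0.064, 0.148, -0.154], [0.096, 0.222, -0.231], [0.127, 0.296, -0.308], [0.159, 0.371, -0.385], [0.191, 0.445, -0.462], [0.223, 0.519, -0.538], [0.255, 0.593, -0.615], [0.287, 0.667, -0.692], [0.3186, 0.7412, -0.7693]]}}

```text
clock: 3.2
tool_pos: [0.5354, -0.3381, 0.082]
tool_rot: [0.748, 0.541, 0.312, -0.224]
force: [0.7, 0.1, -0.3]
grip_width: 1.001
```

```bash
python3 - <<'E'
from h import *
a=-1.89;u=np.array([np.cos(a),np.sin(a),0]);Rm=Rtool(a+np.pi,np.pi/4);d=Rm[:,2]
T=np.r_[.5623,-.2582,.025]+.025*u+.0187*d
print(bot.get_obs()["joints"].round(3));print(rel(T,Rm),rel(T-.1*d,Rm))
o=bot.get_obs();c=cam("wrist",o);f=bot.grab_frame("wrist");cv2.imwrite("pics/w2.png",f[:,:,::-1])
for d in bot.outline_of("wrist","post_mid"):
  r=fitlie(c,d["mask"].astype(float),[.5623,-.2582,-1.89]);print(d["p"],d["rect"],r.x.round(4),r.fun)
E
```

```text
[-0.974  0.928  1.144  0.599  1.61  -0.803]
(array([0.0014, 0.0004, 0.101 ]), array([ 0.0012, -0.0027,  0.002 ])) (array([0.0016, 0.0005, 0.001 ]), array([ 0.0012, -0.0027,  0.002 ]))
0.95 [227.0, 117.0, 52.2, 143.6] [ 0.5625 -0.2585 -1.89  ] 0.026296526070693438
0.58 [0.0, 109.6, 84.0, 206.7] [ 0.5623 -0.2582 -1.89  ] 1.0
```

Second fit agrees within 0.5 mm. Go in and close.

Request:
{"op": "jog_arm", "data": {"grip": [0, 0, 0, 0, 0, 0, 0, 0, 0, 0], "xyz": [[0.001, 0, 0.02], [0.001, 0, 0.04], [0.001, 0, 0.055], [0.001, 0, 0.07], [0.001, 0, 0.08], [0.001, 0, 0.09], [0.001, 0, 0.096], [0.001, 0, 0.101], [0.001, 0, 0.101], [0.001, 0, 0.101]], "twist": [[0, 0, 0], [0, 0, 0], [0, 0, 0], [0, 0, 0], [0, 0, 0], [0, 0, 0], [0, 0, 0], [0, 0, 0], [0, 0, 0], [0, 0, 0]]}}

```text
clock: 4.3
tool_pos: [0.5561, -0.2693, 0.006]
tool_rot: [0.75, 0.538, 0.311, -0.228]
force: [-0.2, -0.8, 1.0]
grip_width: 1.003
```

Request:
{"op": "jog_arm", "data": {"grip": [255, 255, 255, 255, 255, 255, 255, 255, 255, 255], "xyz": [[0, 0, 0], [0, 0, 0], [0, 0, 0], [0, 0, 0], [0, 0, 0], [0, 0, 0], [0, 0, 0], [0, 0, 0], [0, 0, 0], [0, 0, 0]], "twist": [[0, 0, 0], [0, 0, 0], [0, 0, 0], [0, 0, 0], [0, 0, 0], [0, 0, 0], [0, 0, 0], [0, 0, 0], [0, 0, 0], [0, 0, 0]]}}

```text
clock: 5.3
tool_pos: [0.5563, -0.2696, 0.0063]
tool_rot: [0.75, 0.538, 0.311, -0.228]
force: [-1.4, -3.9, 5.7]
grip_width: 0.415
```

```bash
cat > kin.py <<'E'
import numpy as np
from scipy.optimize import least_squares
from scipy.spatial.transform import Rotation as R
lo=np.array([-2.53,-.77,.04,-1,.28,-3.11]);hi=np.array([2.53,2.02,2.7,4.14,2.66,3.11])
def fk(q,p):
    L1,a,L2,Lt,h,s=p
    A=R.from_euler("ZY",[q[0],q[1]]);B=A*R.from_euler("Y",q[2]);C=B*R.from_euler("ZYZ",[q[3],q[4],q[5]+np.pi/2])
    return np.array([0,0,h])+A.apply([0,0,L1])+B.apply([a,0,L2])+C.apply([0,0,Lt]),C
E
python3 - <<'E'
from kin import *
from cell import bot
o=bot.get_obs()
D=[([-1.27601,.34198,1.52408,0,1.27543,-.14604],[.22401,-.47483,.23134],[.975807,.218635,0,0]),
([-.543,.452,1.298,0,1.391,.585],[.5417,-.2376,.2513],[.976,.219,0,0]),
([-.974,.928,1.144,.599,1.61,-.803],[.5354,-.3381,.082],[.748,.541,.312,-.224]),
(o["joints"],o["tool_pos"],o["tool_rot"])]
for q,p,r in D: print((fk(q,[.5,0,.4,.3,.2,0])[1].inv()*R.from_quat(r)).as_rotvec().round(3))
s=least_squares(lambda v:np.concatenate([fk(q,v)[0]-p for q,p,r in D]),[.5,0,.4,.3,.2,0]);print(s.x.round(4),np.abs(s.fun).max());np.save("kp.npy",s.x);print(o["joints"])
E
```

```text
[ 0.  0. -0.]
[ 0.    -0.     0.001]
[-0.001  0.     0.001]
[-0.  0. -0.]
[0.6279 0.0677 0.3381 0.4405 0.2423 0.    ] 0.07456227901584217
[-0.89147168  0.97667477  1.291738    0.64820755  1.41476167 -0.85240511]
```

```bash
cat > kin.py <<'E'
import numpy as np
from scipy.optimize import least_squares
from scipy.spatial.transform import Rotation as R
lo=np.array([-2.53,-.77,.04,-1,.28,-3.11]);hi=np.array([2.53,2.02,2.7,4.14,2.66,3.11])
def fk(q,p):
    L1,a,L2,Lt,h,s,s2,w=p
    A=R.from_euler("ZY",[q[0],q[1]]);B=A*R.from_euler("Y",q[2]);C4=B*R.from_euler("Z",q[3]);C=C4*R.from_euler("YZ",[q[4],q[5]+np.pi/2])
    return np.array([0,0,h])+A.apply([0,0,L1])+B.apply([a,s,L2])+C4.apply([w,s2,0])+C.apply([0,0,Lt]),C
def ik(P,Rm,p,seeds=12):
    Rm=R.from_matrix(Rm);best=None;g=np.random.default_rng(0)
    for k in range(seeds):
        q0=lo+(hi-lo)*g.uniform(.2,.8,6);q0[0]=np.arctan2(P[1],P[0])
        def f(q):
            x,C=fk(q,p);return np.r_[(x-P)*5,(C.inv()*Rm).as_rotvec()]
        s=least_squares(f,q0,bounds=(lo,hi))
        if best is None or s.cost<best.cost:best=s
    return best
E
python3 - <<'E'
from kin import *
from cell import bot
from h import Rtool
o=bot.get_obs()
D=[([-1.27601,.34198,1.52408,0,1.27543,-.14604],[.22401,-.47483,.23134]),
([-.543,.452,1.298,0,1.391,.585],[.5417,-.2376,.2513]),
([-.974,.928,1.144,.599,1.61,-.803],[.5354,-.3381,.082]),(o["joints"],o["tool_pos"])]
f=lambda v:np.r_[np.concatenate([fk(q,v)[0]-p for q,p in D]),1e-3*(v-[.5,0,.4,.3,.2,0,0,0])]
s=least_squares(f,[.5,0,.4,.3,.2,0,0,0]);print(s.x.round(4),np.abs(s.fun[:12]).max());np.save("kp.npy",s.x)
p=s.x
for e in(45,30,15,0):
 for az in(0,90,180,-90):
  for fl in(0,1):
   Rm=Rtool(np.radians(az)-.04,np.radians(e))
   if fl: Rm=Rm@np.diag([-1,-1,1])
   P=np.r_[.525,.109,.092]+.0187*Rm[:,2]
   b=ik(P,Rm,p,8);print(e,az,"camdown" if fl else "camup",round(b.cost,5),b.x.round(2) if b.cost<1e-4 else "")
E
```

```text
[ 0.5071  0.0476  0.3793  0.3145  0.2229  0.0764  0.     -0.0011] 9.735241411457096e-05
45 0 camup 0.0 [ 0.13  0.48  2.29  3.43  0.42 -1.72]
45 0 camdown 0.0 [0.13 0.48 2.29 3.43 0.42 1.42]
45 90 camup 0.0 [-0.34  0.67  1.78  0.84  1.15 -0.83]
45 90 camdown 0.0 [-0.34  0.67  1.78  0.84  1.15  2.31]
45 180 camup 0.0 [ 0.03  0.97  1.06  0.05  1.9  -1.5 ]
45 180 camdown 0.0 [0.03 0.97 1.06 0.05 1.9  1.64]
45 -90 camup 0.0 [ 0.41  0.78  1.49 -0.71  1.35 -2.35]
45 -90 camdown 0.0 [ 0.41  0.78  1.49 -0.71  1.35  0.79]
30 0 camup 0.0 [ 0.15  0.67  2.42  3.34  1.   -1.58]
30 0 camdown 0.0 [0.15 0.67 2.42 3.34 1.   1.56]
30 90 camup 0.0 [-0.42  0.79  1.77  0.98  1.33 -1.01]
30 90 camdown 0.0 [-0.42  0.79  1.77  0.98  1.33  2.13]
30 180 camup 0.0 [ 0.03  1.13  0.87  0.07  2.19 -1.49]
30 180 camdown 0.0 [0.03 1.13 0.87 0.07 2.19 1.65]
30 -90 camup 0.0 [ 0.48  0.91  1.42 -0.85  1.54 -2.25]
30 -90 camdown 0.0 [ 0.48  0.91  1.42 -0.85  1.54  0.89]
15 0 camup 0.0 [ 0.18  0.95  2.48  3.35  1.59 -1.51]
15 0 camdown 0.0 [0.18 0.95 2.48 3.35 1.59 1.63]
15 90 camup 0.0 [-0.47  0.93  1.74  1.07  1.53 -1.14]
15 90 camdown 0.0 [-0.47  0.93  1.74  1.07  1.53  2.  ]
15 180 camup 0.0 [ 0.03  1.28  0.71  0.1   2.45 -1.48]
15 180 camdown 0.0 [0.03 1.28 0.71 0.1  2.45 1.67]
15 -90 camup 0.0 [ 0.52  1.04  1.35 -0.98  1.73 -2.19]
15 -90 camdown 0.0 [ 0.52  1.04  1.35 -0.98  1.73  0.95]
0 0 camup 0.0 [ 0.18  1.22  2.44  3.4   2.07 -1.45]
0 0 camdown 0.0 [0.18 1.22 2.44 3.4  2.07 1.69]
0 90 camup 0.0 [-0.49  1.08  1.69  1.15  1.73 -1.23]
0 90 camdown 0.0 [-0.49  1.08  1.69  1.15  1.73  1.91]
0 180 camup 0.00028 
0 180 camdown 0.00028 
0 -90 camup 0.01037 
0 -90 camdown 0.01037
```

```bash
python3 - <<'E'
from h import *
o=bot.get_obs();R0=R.from_quat(o["tool_rot"]).as_matrix();p=R0.T@(np.r_[.5624,-.2583,.018]-o["tool_pos"]);z=R0.T@np.r_[np.cos(-1.89),np.sin(-1.89),0]
print("mid in tool",p.round(4),"axis in tool",z.round(4));p[1]=0;z[1]=0;z/=np.linalg.norm(z);np.save("inhand.npy",np.r_[p,z])
E
```

```text
mid in tool [0.0173 0.0021 0.0008] axis in tool [-0.7033  0.0037 -0.7109]
```

Request:
{"op": "jog_arm", "data": {"grip": [255, 255, 255, 255, 255, 255, 255, 255, 255], "xyz": [[0.005, 0, -0.005], [0.02, 0, -0.02], [0.04, 0, -0.04], [0.06, 0, -0.06], [0.08, 0, -0.08], [0.1, 0, -0.1], [0.12, 0, -0.12], [0.14, 0, -0.14], [0.14, 0, -0.14]], "twist": [[0, 0, 0], [0, 0, 0], [0, 0, 0], [0, 0, 0], [0, 0, 0], [0, 0, 0], [0, 0, 0], [0, 0, 0], [0, 0, 0]]}}

```text
clock: 6.2
tool_pos: [0.5582, -0.2715, 0.2096]
tool_rot: [0.749, 0.54, 0.311, -0.224]
force: [0.1, -0.2, -0.6]
grip_width: 0.412
```

Request:
{"op": "jog_arm", "data": {"grip": [255, 255, 255, 255, 255, 255, 255, 255, 255, 255], "xyz": [[0, 0, 0], [0, 0, 0], [0, 0, 0], [0, 0, 0], [0, 0, 0], [0, 0, 0], [0, 0, 0], [0, 0, 0], [0, 0, 0], [0, 0, 0]], "twist": [[0, -0.14, 0], [0, -0.28, 0], [0, -0.42, 0], [0, -0.56, 0], [0, -0.7, 0], [0, -0.84, 0], [0, -0.98, 0], [0, -1.12, 0], [0, -1.26, 0], [0, -1.4, 0]]}}

```text
clock: 7.2
tool_pos: [0.5582, -0.2707, 0.2104]
tool_rot: [0.773, 0.557, -0.246, 0.179]
force: [-1.1, 0.3, -1.7]
grip_width: 0.414
```

```bash
cat >> h.py <<'E'
def inhand():
    v=np.load("inhand.npy");o=bot.get_obs();R0=R.from_quat(o["tool_rot"]).as_matrix();return R0@v[:3]+o["tool_pos"],R0@v[3:],R0,o
E
python3 - <<'E'
from h import *
m,z,R0,o=inhand();print(o["joints"].round(2),m.round(4),z.round(3),R0.round(3))
# tray from images
f=bot.grab_frame("top");f=bot.grab_frame("wrist");cv2.imwrite("pics/w3.png",f[:,:,::-1])
E
```

```text
[-0.28  0.59  1.35 -0.65  1.3   0.25] [ 0.5625 -0.2578  0.1998] [-0.053 -0.152  0.987] [[ 0.258  0.949 -0.182]
 [ 0.773 -0.316 -0.551]
 [-0.58   0.002 -0.815]]
```

```bash
python3 - <<'E'
from h import *
b=cv2.imread("pics/t0.png")[140:240,135:250];cv2.imwrite("pics/t2.png",cv2.resize(b,None,fx=6,fy=6,interpolation=cv2.INTER_CUBIC))
E
```

```text
(no output)
```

View pics/t2.png

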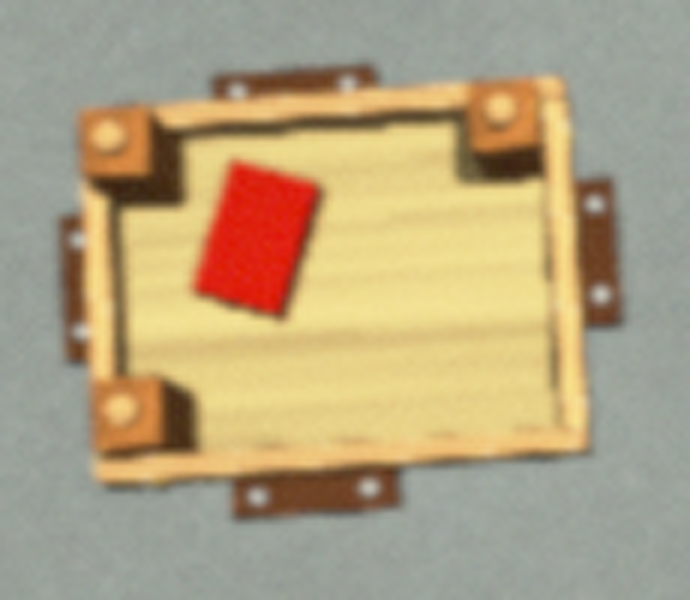

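```bash
python3 - <<'E'
from h import *
c=cam("top")
obs=[((588,450),(-.1,-.13,.055)),((97,484),(-.1,.13,.055)),((565,79),(.1,-.13,.055)),((107,136),(.07,.1,.133)),((500,108),(.07,-.1,.133)),((121,407),(-.07,.1,.133)),((545,193),(.05,-.118,.055))]
obs=obs[:6]
px=[np.array([(u+.5)/6-.5+135,(v+.5)/6-.5+140]) for (u,v),_ in obs]
W=lambda v,q:np.r_[v[0]+np.cos(v[2])*q[0]-np.sin(v[2])*q[1],v[1]+np.sin(v[2])*q[0]+np.cos(v[2])*q[1],q[2]]
from scipy.optimize import least_squares
s=least_squares(lambda v:np.concatenate([proj(c,W(v,q))-p for p,(_,q) in zip(px,obs)]),[.609,.209,0])
print(s.x.round(4),s.fun.round(2));print("seat",W(s.x,(-.07,-.1,.009)).round(4));np.save("tray.npy",s.x)
E
```

```text
[0.5999 0.2093 0.0669] [-0.02 -0.14 -0.21 -0.22 -0.07 -0.33  0.26 -0.02  0.17  0.2  -0.13  0.48]
seat [0.5367 0.1049 0.009 ]
```

```bash
cat >> h.py <<'E'
from kin import ik,fk,least_squares,lo,hi
def Rup(az):
    v=np.load("inhand.npy");Rm=Rtool(az,np.arcsin(-v[5]));return Rm@np.diag([-1,-1,1])
E
python3 - <<'E'
from h import *
p=np.load("kp.npy");m,z,R0,o=inhand();q=o["joints"]
az0=np.arctan2(R0[1,2],R0[0,2]);az1=np.pi/2+.0669-2*np.pi;print(az0,az1)
P0=o["tool_pos"];P1=np.r_[.47,-.15,.27]
for k in range(0,22,1):
    t=k/21;az=az0+(az1-az0)*t;Rm=Rup(az);P=P0+(P1-P0)*min(1,t*1.8)
    s=least_squares(lambda q:np.r_[(fk(q,p)[0]-P)*5,(fk(q,p)[1].inv()*R.from_matrix(Rm)).as_rotvec()],np.clip(q,lo+1e-6,hi-1e-6),bounds=(lo,hi))
    dq=s.x-q;q=s.x
    if k in(0,3,6,9,12,15,18,21): print(k,round(s.cost,6),q.round(2),np.abs(dq).max().round(2))
    if k in (3,6,10): print("rel",rel(P,Rm))
E
```

```text
-1.8961456609304344 -4.645488980384689
0 0.0 [-0.22  0.64  1.36 -0.8   1.34  0.38] 0.16
3 0.0 [-0.22  0.72  1.16 -0.67  1.68  0.57] 0.11
rel (array([ 0.0085, -0.031 , -0.0257]), array([ 0.2533, -0.1625,  0.3114]))
6 0.0 [-0.26  0.77  1.01 -0.52  1.95  0.8 ] 0.08
rel (array([ 0.017 , -0.0621, -0.0513]), array([ 0.5059, -0.1548,  0.6127]))
9 0.0 [-0.33  0.78  0.94 -0.33  2.13  1.1 ] 0.11
rel (array([ 0.0283, -0.1034, -0.0855]), array([ 0.8429, -0.1373,  1.0141]))
12 0.0 [-0.42  0.74  0.98 -0.08  2.2   1.45] 0.12
15 0.0 [-0.54  0.71  1.03  0.15  2.16  1.78] 0.11
18 0.0 [-0.66  0.64  1.17  0.35  2.04  2.06] 0.09
21 0.0 [-0.78  0.54  1.35  0.51  1.85  2.28] 0.07
```

Request:
{"op": "jog_arm", "data": {"grip": [255, 255, 255, 255, 255, 255, 255, 255, 255, 255], "xyz": [[0.003, -0.01, -0.009], [0.006, -0.021, -0.017], [0.009, -0.031, -0.026], [0.011, -0.041, -0.034], [0.014, -0.052, -0.043], [0.017, -0.062, -0.051], [0.02, -0.072, -0.06], [0.023, -0.083, -0.068], [0.026, -0.093, -0.077], [0.028, -0.103, -0.086]], "twist": [[0.084, -0.06, 0.101], [0.169, -0.12, 0.203], [0.253, -0.16, 0.311], [0.338, -0.16, 0.41], [0.422, -0.16, 0.51], [0.506, -0.155, 0.613], [0.59, -0.15, 0.713], [0.674, -0.145, 0.813], [0.759, -0.14, 0.913], [0.843, -0.137, 1.014]]}}

```text
clock: 8.3
tool_pos: [0.4829, -0.167, 0.2618]
tool_rot: [0.925, -0.031, -0.379, -0.016]
force: [-0.4, 0.3, -1.4]
grip_width: 0.419
```

```bash
python3 - <<'E'
from h import *
m,z,R0,o=inhand();print(o["joints"].round(2),m.round(4),z.round(3))
az0=np.arctan2(R0[1,2],R0[0,2]);az1=np.pi/2+.0669;az0%=2*np.pi;print(az0,az1)
for f in(.5,1):
  n=az0+(az1-az0)*f;print(rel(o["tool_pos"]+f*(np.r_[.47,-.13,.25]-o["tool_pos"]),Rup(n)))
E
```

```text
[-0.36  0.77  0.94 -0.24  2.17  1.22] [ 0.4947 -0.1677  0.2492] [-0.003 -0.005  1.   ]
3.066551463680827 1.6376963267948965
(array([-0.0013, -0.0179,  0.0097]), array([ 5.021e-01, -1.000e-04,  5.160e-01]))
(array([-0.0026, -0.0359,  0.0194]), array([1.0045, 0.0021, 1.0239]))
```

Request:
{"op": "jog_arm", "data": {"grip": [255, 255, 255, 255, 255, 255, 255, 255, 255, 255], "xyz": [[0, -0.004, 0.002], [0, -0.007, 0.004], [-0.001, -0.011, 0.006], [-0.001, -0.014, 0.008], [-0.001, -0.018, 0.01], [-0.002, -0.022, 0.012], [-0.002, -0.025, 0.014], [-0.002, -0.029, 0.016], [-0.002, -0.032, 0.018], [-0.003, -0.036, 0.019]], "twist": [[0.1, 0, 0.102], [0.201, 0, 0.205], [0.301, 0, 0.307], [0.402, 0, 0.41], [0.502, 0, 0.512], [0.603, 0, 0.614], [0.703, 0, 0.717], [0.804, 0, 0.819], [0.904, 0, 0.922], [1.0045, 0.002, 1.024]]}}

```text
clock: 9.3
tool_pos: [0.4705, -0.1312, 0.2512]
tool_rot: [0.673, -0.634, -0.275, -0.263]
force: [-0.1, -0.3, -0.5]
grip_width: 0.416
```

```bash
python3 - <<'E'
from h import *
m,z,R0,o=inhand();print(o["joints"].round(2),m.round(4),z.round(3))
# target: foot above seat, offset 8mm into tray in both, foot z .10
t=np.load("tray.npy");Rz=R.from_euler("z",t[2]).as_matrix();seat=np.r_[t[:2],0]+Rz@np.r_[-.07,-.1,0]
v=np.load("inhand.npy");Rm=Rup(np.pi/2+t[2])
for fz in(.11,.06,.02):
  mid=seat+Rz@np.r_[.008,.008,0]+np.r_[0,0,fz+.055];P=mid-Rm@v[:3];print(P.round(4),rel(P,Rm))
o2=bot.get_obs();f=bot.grab_frame("side");cv2.imwrite("pics/s2.png",cv2.resize(f[120:290,180:400,::-1],None,fx=3.5,fy=3.5,interpolation=cv2.INTER_CUBIC))
E
```

```text
[-0.76  0.53  1.42  0.52  1.78  2.28] [ 0.4713 -0.1429  0.2385] [-0.005 -0.001  1.   ]
[0.5434 0.1251 0.1777] (array([-0.1267, -0.0873,  0.2296]), array([-0.0096,  0.0006, -0.0029]))
[0.5434 0.1251 0.1277] (array([-0.0915, -0.087 ,  0.2652]), array([-0.0096,  0.0006, -0.0029]))
[0.5434 0.1251 0.0877] (array([-0.0633, -0.0869,  0.2936]), array([-0.0096,  0.0006, -0.0029]))
```

View pics/s2.png

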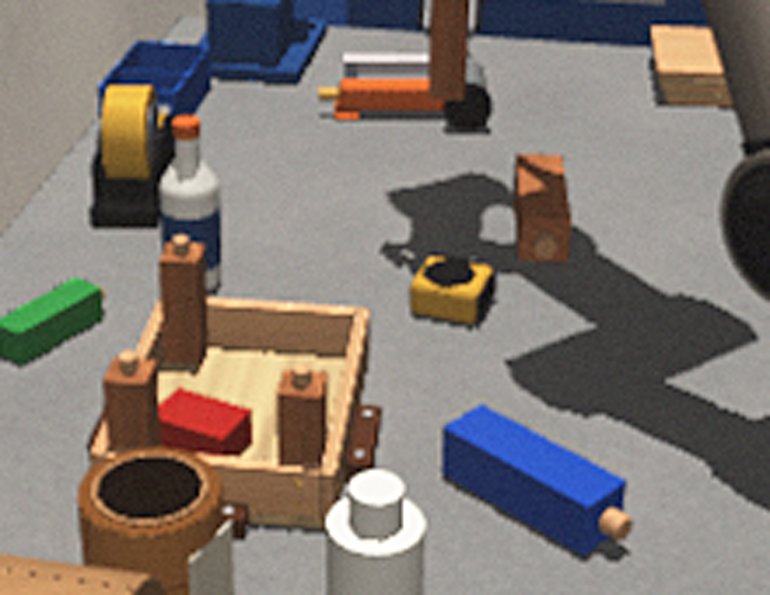

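Request:
{"op": "jog_arm", "data": {"grip": [255, 255, 255, 255, 255, 255, 255, 255, 255, 255], "xyz": [[-0.014, -0.01, 0.025], [-0.028, -0.019, 0.051], [-0.042, -0.029, 0.077], [-0.056, -0.039, 0.102], [-0.07, -0.048, 0.128], [-0.084, -0.058, 0.153], [-0.098, -0.068, 0.178], [-0.112, -0.078, 0.204], [-0.127, -0.087, 0.23], [-0.127, -0.087, 0.23]], "twist": [[-0.001, 0, 0], [-0.002, 0, 0], [-0.003, 0, 0], [-0.004, 0, -0.001], [-0.005, 0, -0.001], [-0.006, 0, -0.002], [-0.007, 0, -0.002], [-0.008, 0, -0.003], [-0.0096, 0.0006, -0.003], [-0.0096, 0.0006, -0.003]]}}

```text
clock: 10.35
tool_pos: [0.5434, 0.1282, 0.1783]
tool_rot: [0.674, -0.632, -0.278, -0.261]
force: [-0.5, -0.9, -1.2]
grip_width: 0.414
```

```bash
cat > tgt.py <<'E'
from h import *
import sys
t=np.load("tray.npy");Rz=R.from_euler("z",t[2]).as_matrix();seat=np.r_[t[:2],0]+Rz@np.r_[-.07,-.1,0]
v=np.load("inhand.npy");Rm=Rup(np.pi/2+t[2])
def show():
    m,z,R0,o=inhand();F=m-.055*z;print("foot in tray rel seat",(Rz.T@(F-seat)).round(4),"axis",z.round(4),"F tray",(Rz.T@o["force"]).round(1),o["grip_width"].round(3),o["joints"].round(2))
    print("jog for tray +x,+y,+z:",[ (R0.T@Rz@np.eye(3)[k]).round(3).tolist() for k in range(3)])
def go(dx,dy,fz):
    P=seat+Rz@np.r_[dx,dy,0]+np.r_[0,0,fz+.055]-Rm@v[:3];print((dx,dy,fz),*rel(P,Rm))
E
python3 - <<'E'
from tgt import *
show();go(.008,.008,.06);go(.008,.008,.02)
s=bot.grab_frame("side");w=bot.grab_frame("wrist");a=cv2.resize(s[180:270,230:310],(390,440),interpolation=cv2.INTER_CUBIC);b=cv2.resize(w,(410,308));b=np.vstack([b,np.zeros((132,410,3),np.uint8)])
cv2.imwrite("pics/c3.png",np.hstack([a,b])[:,:,::-1])
E
```

```text
Traceback (most recent call last):
  File "tgt.py", line 6, in show
    m,z,R0,o=inhand();F=m-.055*z;print("foot in tray rel seat",(Rz.T@(F-seat)).round(4),"axis",z.round(4),"F tray",(Rz.T@o["force"]).round(1),o["grip_width"].round(3),o["joints"].round(2))
                                                                                                                                              ^^^^^^^^^^^^^^^^^^^^^
AttributeError: 'float' object has no attribute 'round'
```

```bash
sed -i 's/o\["grip_width"\].round(3)/round(o["grip_width"],3)/' tgt.py
python3 - <<'E'
from tgt import *
show();go(.008,.008,.06);go(.008,.008,.02)
s=bot.grab_frame("side");w=bot.grab_frame("wrist");a=cv2.resize(s[150:250,225:325],(440,440),interpolation=cv2.INTER_CUBIC);b=cv2.resize(w,(350,263));b=np.vstack([b,np.zeros((177,350,3),np.uint8)])
cv2.imwrite("pics/c3.png",np.hstack([a,b])[:,:,::-1])
# in-hand check by fitting mask in the side image
c=cam("side");m,z,R0,o=inhand();print("pred mid px",proj(c,m).round(1))
E
```

```text
foot in tray rel seat [0.0082 0.0114 0.1105] axis [-3.0e-04 -3.2e-03  1.0e+00] F tray [-0.6 -0.8 -1.2] 0.414 [-0.3   0.56  1.6   0.74  1.38  2.48]
jog for tray +x,+y,+z: [[-0.001, -1.0, 0.002], [-0.709, 0.002, 0.706], [-0.706, -0.001, -0.709]]
(0.008, 0.008, 0.06) [0.0379 0.0002 0.0336] [-0.0021  0.0032 -0.0014]
(0.008, 0.008, 0.02) [0.0661 0.0002 0.062 ] [-0.0021  0.0032 -0.0014]
pred mid px [272.1 181.4]
```

View pics/c3.png

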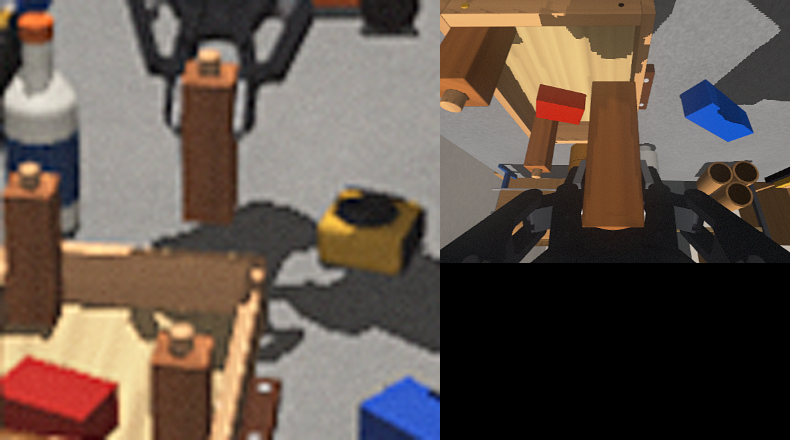

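Side view: the post hangs upright, spigot up, over the corner, matching the prediction within about 1 px. Descending.

Request:
{"op": "jog_arm", "data": {"grip": [255, 255, 255, 255, 255, 255, 255, 255, 255, 255], "xyz": [[0.0075, 0, 0.006], [0.015, 0, 0.012], [0.022, 0, 0.018], [0.03, 0, 0.026], [0.038, 0, 0.0336], [0.045, 0, 0.041], [0.052, 0, 0.048], [0.059, 0, 0.055], [0.066, 0, 0.062], [0.066, 0, 0.062]], "twist": [[0, 0.001, 0], [0, 0.002, 0], [-0.001, 0.003, 0], [-0.001, 0.003, -0.001], [-0.001, 0.003, -0.001], [-0.002, 0.003, -0.001], [-0.002, 0.003, -0.001], [-0.002, 0.003, -0.001], [-0.002, 0.003, -0.001], [-0.002, 0.003, -0.001]]}}

```text
clock: 11.45
tool_pos: [0.5432, 0.1226, 0.0868]
tool_rot: [0.674, -0.633, -0.278, -0.259]
force: [-0.3, 0.4, -0.5]
grip_width: 0.414
```

```bash
python3 - <<'E'
from tgt import *
show();go(.008,.008,.009);go(.008,.008,.006)
E
```

```text
foot in tray rel seat [0.0075 0.0055 0.0191] axis [0.0022 0.001  1.    ] F tray [-0.3  0.4 -0.5] 0.414 [-0.31  0.7   1.66  0.76  1.24  2.34]
jog for tray +x,+y,+z: [[-0.004, -1.0, 0.0], [-0.711, 0.003, 0.703], [-0.703, 0.002, -0.711]]
(0.008, 0.008, 0.009) [ 0.0054 -0.0004  0.0089] [-0.0004 -0.0009 -0.0036]
(0.008, 0.008, 0.006) [ 0.0075 -0.0004  0.011 ] [-0.0004 -0.0009 -0.0036]
```

Request:
{"op": "jog_arm", "data": {"grip": [255, 255, 255, 255, 255, 255], "xyz": [[0.002, 0, 0.003], [0.004, 0, 0.006], [0.005, 0, 0.008], [0.0055, 0, 0.009], [0.006, 0, 0.0095], [0.006, 0, 0.0095]], "twist": [[0, 0, -0.001], [0, -0.001, -0.002], [0, -0.001, -0.0036], [0, -0.001, -0.0036], [0, -0.001, -0.0036], [0, -0.001, -0.0036]]}}

```text
clock: 12.05
tool_pos: [0.5431, 0.125, 0.0758]
tool_rot: [0.675, -0.632, -0.278, -0.26]
force: [0.1, -0.0, -0.4]
grip_width: 0.419
```

```bash
python3 - <<'E'
from tgt import *
show();go(.008,.008,.009);go(0,.008,.009)
E
```

```text
foot in tray rel seat [0.0077 0.008  0.0082] axis [-5.e-04 -1.e-04  1.e+00] F tray [ 0.1 -0.  -0.4] 0.419 [-0.3   0.71  1.66  0.77  1.23  2.32]
jog for tray +x,+y,+z: [[0.0, -1.0, 0.0], [-0.711, 0.0, 0.703], [-0.703, -0.0, -0.711]]
(0.008, 0.008, 0.009) [-0.0006 -0.0003 -0.0006] [-0.0005  0.0001  0.0002]
(0, 0.008, 0.009) [-0.0006  0.0077 -0.0006] [-0.0005  0.0001  0.0002]
```

Request:
{"op": "jog_arm", "data": {"grip": [255, 255, 255], "xyz": [[0.0007, 0, 0.0007], [0.0014, 0, 0.0014], [0.0014, 0, 0.0014]], "twist": [[0, 0, 0], [0, 0, 0], [0, 0, 0]]}}

```text
clock: 12.35
tool_pos: [0.5432, 0.125, 0.0754]
tool_rot: [0.676, -0.631, -0.278, -0.261]
force: [-3.3, -2.7, 9.5]
grip_width: 0.415
```

Request:
{"op": "jog_arm", "data": {"grip": [255, 255, 255, 255, 255, 255], "xyz": [[0, 0.001, 0], [0, 0.0025, 0], [0, 0.004, 0], [0, 0.0055, 0], [0, 0.007, 0], [0, 0.007, 0]], "twist": [[0, 0, 0], [0, 0, 0], [0, 0, 0], [0, 0, 0], [0, 0, 0], [0, 0, 0]]}}

```text
clock: 12.95
tool_pos: [0.5366, 0.1245, 0.0754]
tool_rot: [0.675, -0.631, -0.277, -0.261]
force: [1.9, -0.0, -1.3]
grip_width: 0.417
```

```bash
python3 - <<'E'
from tgt import *
show();print(bot.get_obs()["wrist_torque"])
E
```

```text
foot in tray rel seat [0.0013 0.008  0.0077] axis [-0.0022 -0.0015  1.    ] F tray [ 1.9 -0.2 -1.3] 0.417 [-0.31  0.71  1.68  0.77  1.22  2.31]
jog for tray +x,+y,+z: [[0.001, -1.0, 0.002], [-0.71, 0.001, 0.704], [-0.704, -0.002, -0.71]]
[-0.25469274 -0.47989027 -0.31540229]
```

Nearly at the front board. Next I'll slide toward the side board (tray −y).

Request:
{"op": "jog_arm", "data": {"grip": [255, 255, 255, 255, 255, 255], "xyz": [[0.001, 0, -0.001], [0.002, 0, -0.002], [0.003, 0, -0.003], [0.004, 0, -0.004], [0.005, 0, -0.005], [0.005, 0, -0.005]], "twist": [[0, 0, 0], [0, 0, 0], [0, 0, 0], [0, 0, 0], [0, 0, 0], [0, 0, 0]]}}

```text
clock: 13.55
tool_pos: [0.5371, 0.1172, 0.0754]
tool_rot: [0.675, -0.632, -0.277, -0.261]
force: [2.2, 1.1, -0.7]
grip_width: 0.414
```

```bash
python3 - <<'E'
from tgt import *
show();go(0,0,.0075);print(bot.get_obs()["wrist_torque"])
E
```

```text
foot in tray rel seat [0.0014 0.0006 0.0077] axis [-0.0024 -0.0013  1.    ] F tray [ 2.3  1.  -0.7] 0.414 [-0.32  0.71  1.68  0.77  1.23  2.31]
jog for tray +x,+y,+z: [[0.001, -1.0, 0.002], [-0.71, 0.001, 0.704], [-0.704, -0.002, -0.71]]
(0, 0, 0.0075) [ 0.0006  0.0012 -0.0002] [-0.0022  0.0012  0.0012]
[-0.21584326 -0.29560831 -0.17537444]
```

Request:
{"op": "jog_arm", "data": {"grip": [255, 255, 255, 255, 255, 255], "xyz": [[0.0007, 0.001, -0.0004], [0.0014, 0.0015, -0.0008], [0.0017, 0.002, -0.0011], [0.0017, 0.002, -0.0011], [0.0017, 0.002, -0.0011], [0.0017, 0.002, -0.0011]], "twist": [[0, 0, 0], [-0.001, 0.001, 0], [-0.002, 0.001, 0.001], [-0.002, 0.001, 0.001], [-0.002, 0.001, 0.001], [-0.002, 0.001, 0.001]]}}

```text
clock: 14.15
tool_pos: [0.5369, 0.1166, 0.0756]
tool_rot: [0.675, -0.632, -0.277, -0.262]
force: [10.7, 12.3, -4.4]
grip_width: 0.414
```

```bash
python3 - <<'E'
from tgt import *
show();print(bot.get_obs()["wrist_torque"])
E
```

```text
foot in tray rel seat [0.0011 0.0001 0.0078] axis [-0.003  -0.0025  1.    ] F tray [11.5 11.6 -4.4] 0.414 [-0.32  0.71  1.68  0.77  1.23  2.3 ]
jog for tray +x,+y,+z: [[0.001, -1.0, 0.004], [-0.709, 0.002, 0.705], [-0.705, -0.003, -0.709]]
[ 1.04817176 -1.58636768 -1.18041142]
```

Request:
{"op": "jog_arm", "data": {"grip": [255, 255, 255, 255, 255, 255], "xyz": [[0.0007, 0.001, 0], [0.0014, 0.0015, -0.0002], [0.002, 0.0018, -0.0005], [0.002, 0.0018, -0.0005], [0.002, 0.0018, -0.0005], [0.002, 0.0018, -0.0005]], "twist": [[0, 0, 0], [0, 0, 0], [-0.001, 0.001, 0], [-0.001, 0.001, 0], [-0.001, 0.001, 0], [-0.001, 0.001, 0]]}}

```text
clock: 14.75
tool_pos: [0.5368, 0.1166, 0.0756]
tool_rot: [0.675, -0.631, -0.277, -0.263]
force: [9.4, 13.0, -0.8]
grip_width: 0.412
```

```bash
python3 - <<'E'
from tgt import *
show();m0,z0,R0,o=inhand();print(o["wrist_torque"])
fr={n:bot.grab_frame(n) for n in("side","wrist")}
mk={}
for n in fr:
  c=cam(n);pm=proj(c,m0);ds=bot.outline_of(n,"post_mid")
  d=min(ds,key=lambda d:np.linalg.norm(np.array(d["rect"][:2])+np.array(d["rect"][2:])/2-pm));print(n,d["p"],d["rect"],pm.round(1));mk[n]=(c,d["mask"].astype(float))
def Rv(a,b):
  return R.from_rotvec([a,b,0]).as_matrix()@Rz
for n,(c,m) in mk.items():
  f=lambda v:(lambda r:1-np.minimum(r,m).sum()/np.maximum(r,m).sum())(render(c,m0+np.r_[v[:3]],Rv(v[3],v[4])))
  s=minimize(f,np.zeros(5),method="Nelder-Mead",options=dict(initial_simplex=np.vstack([np.zeros(5),np.diag([.006,.006,.006,.08,.08])]),maxiter=400));print(n,f(np.zeros(5)),s.fun,s.x.round(4))
a=cv2.resize(fr["side"][150:250,225:325],(450,450),interpolation=cv2.INTER_CUBIC);b=cv2.resize(fr["wrist"],(350,263));b=np.vstack([b,np.zeros((187,350,3),np.uint8)])
cv2.imwrite("pics/c4.png",np.hstack([a,b])[:,:,::-1]);show()
E
```

```text
foot in tray rel seat [0.0012 0.0002 0.0079] axis [-0.0053 -0.0047  1.    ] F tray [10.2 12.4 -0.8] 0.412 [-0.32  0.71  1.68  0.77  1.23  2.3 ]
jog for tray +x,+y,+z: [[0.002, -1.0, 0.006], [-0.708, 0.003, 0.706], [-0.706, -0.006, -0.708]]
[ 1.44068573 -1.45724823 -1.07757226]
side 0.85 [267.7, 189.9, 15.7, 37.2] [274.8 208.9]
wrist 0.58 [205.2, 188.3, 95.5, 145.7] [256.1 216.7]
side 0.1565292038938525 0.10721967275925415 [ 0.0025  0.0029  0.0011 -0.0303 -0.0424]
wrist 0.39488472735904745 0.09692941436159552 [0.0019 0.0259 0.0036 0.7919 0.0009]
foot in tray rel seat [0.0012 0.0002 0.0078] axis [-0.0052 -0.0048  1.    ] F tray [11.1 11.1 -2.1] 0.416 [-0.32  0.71  1.68  0.77  1.23  2.3 ]
jog for tray +x,+y,+z: [[0.002, -1.0, 0.006], [-0.708, 0.003, 0.706], [-0.706, -0.006, -0.708]]
```

View pics/c4.png

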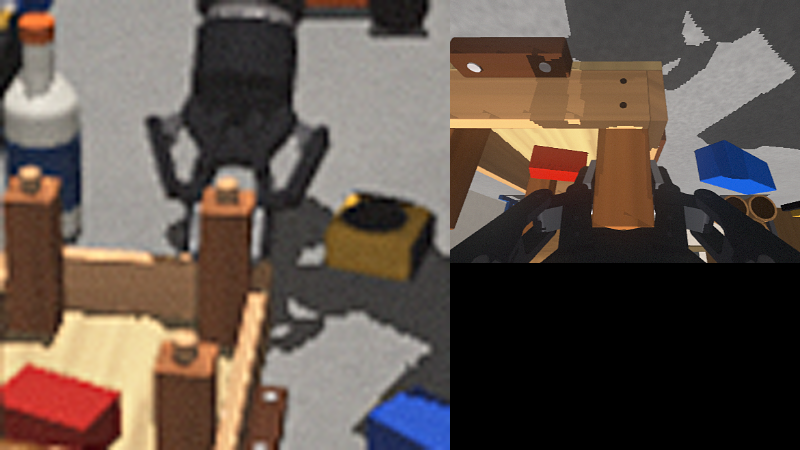

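Request:
{"op": "jog_arm", "data": {"grip": [255, 255, 255, 255, 255, 255], "xyz": [[0.0006, 0.0006, -0.0002], [0.0012, 0.0012, -0.0005], [0.0012, 0.0012, -0.0005], [0.0012, 0.0012, -0.0005], [0.0012, 0.0012, -0.0005], [0.0012, 0.0012, -0.0005]], "twist": [[0, 0, 0], [0, 0, 0], [0, 0, 0], [0, 0, 0], [0, 0, 0], [0, 0, 0]]}}

```text
clock: 15.55
tool_pos: [0.5368, 0.1166, 0.0756]
tool_rot: [0.674, -0.631, -0.277, -0.265]
force: [7.8, 9.9, -3.1]
grip_width: 0.416
```

```bash
python3 - <<'E'
from tgt import *
show();go(.001,0,.0077)
f=bot.grab_frame("top");c=cam("top")
for h in(.119,.133):
  p=proj(c,seat+np.r_[0,0,h]);print(h,((p-[135,140]+.5)*6-.5).round(1))
cv2.imwrite("pics/t3.png",cv2.resize(f[140:240,135:250,::-1],None,fx=6,fy=6,interpolation=cv2.INTER_CUBIC))
for i in range(4): bot.grab_frame("top");print((Rz.T@bot.get_obs()["force"]).round(1))
E
```

```text
foot in tray rel seat [0.0013 0.0004 0.0079] axis [-0.0072 -0.0068  1.    ] F tray [ 8.4  9.4 -3.1] 0.416 [-0.33  0.71  1.68  0.77  1.23  2.3 ]
jog for tray +x,+y,+z: [[0.003, -1.0, 0.008], [-0.706, 0.004, 0.708], [-0.708, -0.008, -0.706]]
(0.001, 0, 0.0077) [ 0.0001 -0.0002  0.0002] [-0.0078  0.0064  0.0029]
0.119 [519.3 385.4]
0.133 [517.3 382.9]
[ 8.5  8.6 -2.8]
[ 9.2  9.2 -1.5]
[ 9.5  8.7 -2.6]
[ 8.5  9.6 -2.4]
```

View pics/t3.png

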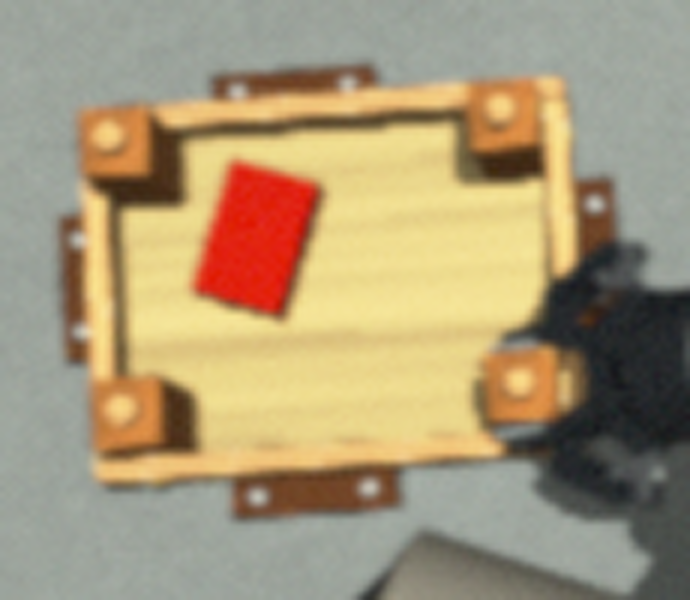

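The spigot shows at (519,380), against (517,383) predicted for an upright, seated post, which is within about 1.5 mm. The forces are steady at about 9 N on each board, so I'm handing in.

```bash
python3 -c "
from cell import bot
print(bot.close_job());o=bot.get_obs();print(o['clock'],o['force'],o['grip_width'])"
```

```text
the job is handed in; nothing more can be done
None
the job is handed in; nothing more can be done
```

The small brown post now stands in the empty −x,−y corner, foot down and spigot up. The gripper still holds it and presses it against both boards. I handed in at about 16 s of the 64 s; no verdict was reported.

**How it was done:** I gripped the post with the tool tilted 45°, turned it upright in the air, lowered it until the foot touched the tray floor, slid it to both boards and pressed.

**Last checks:**
- **Pressing force:** about 9 N in each of the two board directions, steady over the final readings. This is the wrist force; the contact on each board was not measured separately.
- **Position:** the foot is estimated within about 1.5 mm of the seat. The spigot in the top view is also within about 1.5 mm of where it should be.
- **Tilt:** about 0.01 rad by the arm's pose. It crept up by about 0.002 rad with each press.
- **Floor contact:** contact was felt on the way down. At the end a small 2–3 N vertical force held against the tool; the height was within 0.5 mm of first contact.
- **Other things:** the pin box looks unmoved in the top view. I saw no contact with anything else, but did not measure the other items again.

**Checks that disagreed:** fitting the post's outline at the end gave poor results because the gripper hides much of it. The side view suggested 0.03–0.04 rad of tilt with a loose fit, and the wrist view's fit was meaningless. I relied on the arm pose and the spigot position instead.

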